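Turn over case covers and reject the one with a missing boss

TASK

Turn both black case covers over so that they lie flat, open side up, and check the brass screw bosses inside. The cover that has both bosses goes on the plywood board; the one missing a boss goes flat in the red reject tray. Do not disturb the multimeter, the solder spool or the screwdriver, and let go of everything at the end.

Things in the scene. Friction and masses are not known exactly. Their poses are not given: they have to be found in the camera images.
- cover_a: black plastic case cover, a shell 100 (x) x 56 (y) x 34 mm (z), walls and closed face 4 mm, about 0.15 kg, open on its underside; starts lying open side down. Origin: centre of the open rim's plane; z points to the closed face (up at the start), shell centre at z = 17 mm. Can be gripped across its 56 mm width and stands steadily on a 56 x 34 mm end. Looks the same as cover_b from outside
- cover_b: second cover, same outside, size and frame as cover_a. Both start left of the board, long side within 25 degrees of world y. Inside, a complete cover has 2 brass bosses 16 mm in diameter at x = -30 and 30 mm, y = 0, standing on the closed face, tips 6 mm below the rim, so 24 mm above the cavity floor. One of the two covers has only 1
- empty_spot (a point): the place on the cavity floor (30 mm below the rim), inside the faulty one of the two covers, where its second boss should stand: 30 mm from that cover's middle along its length. It belongs to the faulty cover and moves with it, so it tells which of the two is faulty; there is nothing to see there but bare black plastic
- board: plywood work board fixed to the bench, 260 mm (its x) by 220 mm (its y), 6 mm thick, dark mark near its far (+x) edge. Origin: centre of its underside, on the bench; z up. There is room for both covers side by side along its x
- tray: red plastic reject tray fixed to the bench, outside 180 mm (its x) by 160 mm (its y) by 18 mm high, walls and floor 4 mm thick, so inside 172 x 152 mm and 14 mm deep. Origin: centre of its underside; z up
- meter: blue multimeter, 190 x 92 x 52 mm, loose; leave alone. Origin: centre of its underside
- spool: green-flanged solder spool standing on its flange, 60 mm in diameter, 32 mm high, loose; leave alone. Origin: centre of its underside
- driver: yellow-handled screwdriver about 200 mm long, handle 26 mm thick, lying loose on the bench; leave alone. Origin: its underside near the middle
Not all that is in view belongs to the job. Several things have the shape of the tray; the one meant has the colours described above. Leave any turquoise look-alike of the cover_b alone.

How it is judged (in metres and radians):
At the end, for the whole second after the job is handed in: The cover with both bosses lies on the board (its middle within the board's outline, resting on its closed face, within 6 mm of the resting height) and the cover missing a boss lies on the tray's floor (same height tolerance); both have the open side up, within 10 degrees of level, and are at rest (x of cover_a in the frame of board between -0.13 and 0.13 m and y of cover_a in the frame of board between -0.11 and 0.11 m and z of cover_a in the frame of board between 0.034 and 0.046 m and angle between each of cover_a, cover_b's own z axis and vertical above 2.97 rad and linear speed of each of cover_a, cover_b below 0.02 m/s and angular speed of each of cover_a, cover_b below 0.15 rad/s and x of cover_b in the frame of tray between -0.086 and 0.086 m and y of cover_b in the frame of tray between -0.076 and 0.076 m and z of cover_b in the frame of tray between 0.032 and 0.044 m); the robot touches nothing.
It fails at once if the multimeter is pushed more than 30 mm (distance of meter from where it was at the start of the episode above 0.03 m).
It fails at once if the solder spool is pushed more than 30 mm (distance of spool from where it was at the start of the episode above 0.03 m).
It fails at once if the screwdriver is pushed more than 30 mm (distance of driver from where it was at the start of the episode above 0.03 m).
It also fails if it takes over 72 s, if anything falls off the work surface, if the arm or the gripper's body presses on something with over 40 N, if the wrist force passes 120 N, or if a joint passes its speed limit or range.

ROBOT

A 6-joint arm with a two-finger parallel gripper is mounted at the origin on the work surface. World frame = base frame: x ahead of the robot, y to its left, z up, the work surface at z = 0. Lengths are in mm, angles in degrees, forces in N, time in s.
With the tool pointing down it reaches from about 300 to 850 mm from the base axis. Payload 4.2 kg.
Tool frame: the origin (TCP) lies midway between the tips of the shut fingers; the grasp point (between the pads) lies 19 mm behind it (pinch_z is the distance from the TCP to the grasp point, in mm); z points along the fingers, y is the line along which they close (so a half turn about z gives the same grasp; the last joint's range is limited). The gripper opens to 91 mm and grips with 3 to 60 N. Pads are 32 mm wide; open, the fingers measure 118 mm over their backs; the gripper's body (76 mm by 178 mm) begins 60 mm behind the grasp point.
Start: joints at [-75.573, 18.312, 89.639, -0, 72.044, -1.146], TCP at [154.37, -553.907, 213.976] pointing down, gripper open.
Joint ranges: [-177.97, 177.97], [-48.28, 115.42], [12.27, 149.76], [-77.06, 257.06], [2.81, 150.46], [-146.56, 146.56]. Speed limits (degrees/s): [147.25, 147.25, 180, 180, 180, 180].

INTERFACE

Orientations are given as [roll, pitch, yaw] about the fixed x, y, z axes, in that order (R = Rz(yaw) Ry(pitch) Rx(roll)).
In Python, from workcell import * gives the robot as it stands.
- The arm moves only by the tool step_arm, never from a script. Its argument "steps" is a list of rows, each a list of 7 numbers: the turn, a rotation vector about the tool's x, y, z in degrees, then the shift along the tool's x, y, z in mm, then the opening, from 0 (shut) to 1 (fully open). In form: [[rx, ry, rz, x, y, z, hand], ...]. A call has exactly 8 rows; each row shifts and turns the commanded pose from where the row before left it, along the tool's axes as they then stand; what a row does not reach is not made up. A row lasts 1/8 s, in which the tool goes at most 62.5 mm and 10.7 degrees, less where a joint would pass 70% of its speed; a pose out of reach is approached as far as the arm can. A call is refused whole if a number of a shift passes 62.5 or a number of a turn 10.7, either way. A call with a gripper value outside its range is refused whole. The fingers move at their own pace and stop on an object; "force" is the grip in N (left out, the last holds). Time passes only in rows, so rows that do not move let the fingers close, or fill a call up. It gives the time, the measured TCP pose, the force, the opening and the grip force at its end, in the units of the state.
- state(): the state, without advancing time (a new reading comes with each control period).
- grab_frame(name): name is "side" or "top" or "wrist"; returns a dict with "image" (400x640x3 uint8, blue, green, red), "fovy" (degrees; the focal length in pixels is half the picture's height over the tangent of half this angle, whatever the lens; pixels are square), "cx", "cy" (the principal point, pixels), "origin" and "rotation" of the camera in the world; the wrist camera has in their place "tool_from_camera" (4x4, takes a point from camera to tool coordinates, whose origin is the TCP and whose axes are the flange's). Camera axes: x right, y down, z forward; pixel columns grow to the right and rows downward; lengths in mm; the calibration is good to about 2 mm. A picture is of the moment at which its call begins: read the wrist's pose just before it. There is no depth.
- job_done(): hands the job in; it is judged then, once.
The state is a dict: "time_s": time; "qpos": joint angles; "qvel": joint speeds; "effort": joint torques, N m; "ee_pos": TCP position; "ee_rot": TCP orientation; "force": force on the tool from outside, world axes, zero at the start; "torque": the same for the moment, N m; "gripper_width": finger opening in mm; "gripper_force": force on a finger pad.
Only numpy, scipy, OpenCV 4.12 (cv2) and the standard library are available. Lean on these libraries where they do the work, as an engineer would, in place of code of your own. Each camera call takes 0.05 s, during which the arm holds its last target. There are 200 camera calls.

## Working session

There is one attempt and no reset: what is moved stays moved. The work goes in short steps, Python scripts to look and compute and a tool call to move; the robot and the scene stay as the last step left them, time stands still between calls to the robot, and variables do not carry over. Pictures are saved under pics/ and viewed, at most 10 in all, crops included, and the job is handed in when it is done.

Besides the shell and the picture viewer there is one more tool, called after "Request:" as name(argument=value, ...), one argument or row to a line, values as JSON. step_arm: Moves the arm, as the interface text tells. Its arguments: {"type":"object","properties":{"steps":{"type":"array","items":{"type":"array","items":{"type":"number"}}},"force":{"type":"number"}},"required":["steps"]}

```bash
mkdir -p pics; ls; cat > h.py <<'E'
from workcell import *
import numpy as np, cv2, json
from scipy.spatial.transform import Rotation as R
def snap(name,fn):
    s=state(); f=grab_frame(name); cv2.imwrite('pics/'+fn,f['image'])
    g={k:np.array(v).tolist() for k,v in f.items() if k!='image'}; g['ee_pos']=list(s['ee_pos']); g['ee_rot']=list(s['ee_rot'])
    json.dump(g,open('pics/'+fn+'.json','w')); return f,s
def pix(fn,u,v,z):
    g=json.load(open('pics/'+fn+'.json')); F=200/np.tan(np.radians(g['fovy'])/2)
    d=np.array([(u-g['cx'])/F,(v-g['cy'])/F,1.])
    if 'origin' in g: o=np.array(g['origin']); Rm=np.array(g['rotation'])
    else:
        T=np.array(g['tool_from_camera']); E=R.from_euler('xyz',g['ee_rot'],degrees=True).as_matrix()
        Rm=E@T[:3,:3]; o=E@T[:3,3]+np.array(g['ee_pos'])
    d=Rm@d; return o+d*(z-o[2])/d[2]
E
python3 - <<'E'
from h import *
for n in ('top','side'):
    f,s=snap(n,n+'0.png'); print(n,f['fovy'],f['cx'],f['cy'],f['origin'],f['rotation'])
print(s)
E
```

```text
pics
top 56.33310936248428 327.01252128978206 195.18162410741456 [ 440.94446625   16.82118982 1142.94675616] [-176.68506402   -0.75169763  -90.79922483]
side 52.17065966110004 319.418566978328 196.54071628166292 [ -87.7154792   574.45719657 1029.52345895] [-140.80225518    0.98314487 -134.19344499]
{'time_s': 0.05, 'qpos': array([-7.55736472e+01,  1.83505287e+01,  8.97059099e+01, -3.57660943e-04,
        7.20440503e+01, -1.14379510e+00]), 'qvel': array([-0.03649715, -0.13655792,  0.0327853 , -0.00505025, -0.02809396,
        0.11641529]), 'effort': array([ 2.70296650e-04, -4.13722837e+01, -2.32785594e+01,  7.30518345e-02,
        4.19652869e-02, -5.17702301e-05]), 'ee_pos': array([ 154.23384343, -553.40455278,  213.13479866]), 'ee_rot': array([-1.79899524e+02, -1.66594552e-03,  1.55702570e+01]), 'force': array([ 0.65029791,  0.25041304, -0.20167034]), 'torque': array([ 0.0215351 , -0.01742497, -0.0153098 ]), 'gripper_force': 0.0, 'gripper_width': 91.42922353701616}
```

Camera rotation is given as rpy angles.

```bash
sed -i "s/Rm=np.array(g\['rotation'\])/Rm=R.from_euler('xyz',g['rotation'],degrees=True).as_matrix()/" h.py; python3 -c "
import cv2
cv2.imwrite('pics/t0b.png',cv2.resize(cv2.imread('pics/top0.png'),(800,500),interpolation=cv2.INTER_CUBIC))"
```

```text
(no output)
```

View pics/top0.png

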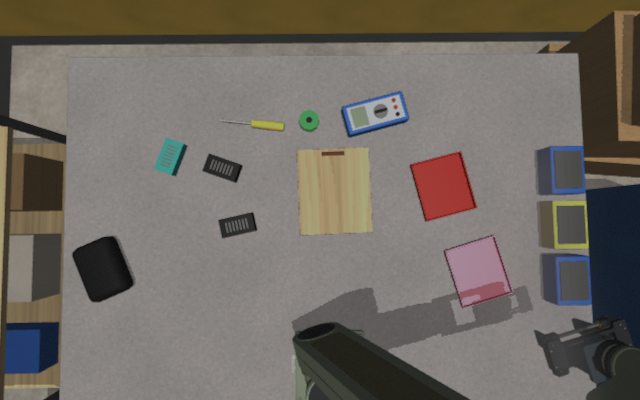

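View pics/side0.png

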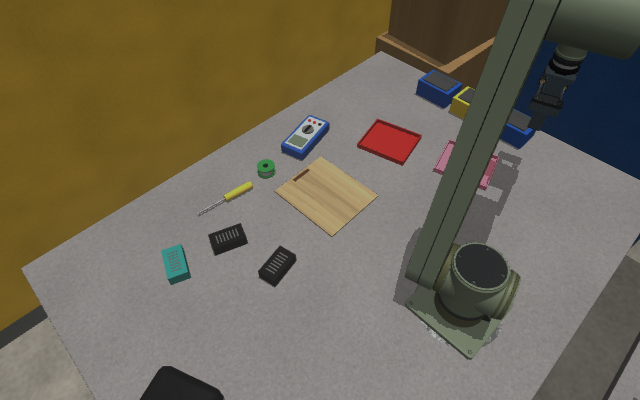

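The top view has world x up and y left. The black covers are at (222,168) and (238,225), the board is at (335,191), and the red tray is at (443,186). The turquoise decoy is at (171,157), the driver at (253,126), and the spool at (309,120).

```bash
python3 - <<'E'
from h import *
im=cv2.imread('pics/top0.png').astype(int)
def comp(mask,box,z,n):
    m=np.zeros(mask.shape,np.uint8); x0,y0,x1,y1=box; m[y0:y1,x0:x1]=mask[y0:y1,x0:x1]
    m=cv2.morphologyEx(m,cv2.MORPH_CLOSE,np.ones((5,5)))
    c=max(cv2.findContours(m,0,2)[0],key=cv2.contourArea)
    r=cv2.minAreaRect(c); P=np.array([pix('top0.png',*p,z)[:2] for p in cv2.boxPoints(r)])
    e=P[1]-P[0]; e2=P[2]-P[1]
    print(n,'px',np.round(r[0],1),'ctr',P.mean(0).round(1),'edges',np.linalg.norm(e).round(1),np.degrees(np.arctan2(e[1],e[0])).round(1),np.linalg.norm(e2).round(1),np.degrees(np.arctan2(e2[1],e2[0])).round(1))
dark=(im.max(2)<75)
b,g,r=im[...,0],im[...,1],im[...,2]
comp(dark,(195,145,250,190),30,'c1'); comp(dark,(210,205,265,245),30,'c2')
comp((r>b+40)&(g>b+15),(285,140,385,245),6,'board')
comp((r>110)&(g<80)&(b<80),(400,140,485,230),18,'tray')
comp((r>g+60),(440,230,515,310),18,'pink')
comp((g>r+40),(150,130,190,180),30,'turq')
comp((r>b+60)&(g>b+60),(245,110,290,140),13,'drv'); comp((g>r+30),(295,105,325,135),32,'spool')
comp((b>r+40),(335,85,415,140),52,'meter')
print(pix('top0.png',221,121,3), pix('top0.png',253,126,10))
E
```

```text
c1 px [222.3 167.7] ctr [591.5 313.1] edges 54.0 -18.9 106.6 -110.1
c2 px [237.3 224.6] ctr [421.4 268.2] edges 104.7 -77.9 54.4 -167.4
board px [334.1 190.8] ctr [520.6 -21. ] edges 219.6 -88.4 257.9 -178.9
tray px [443.4 185.6] ctr [ 530.7 -352.4] edges 161.0 -75.4 179.4 -166.7Traceback (most recent call last):
  File "<stdin>", line 15, in <module>
  File "<stdin>", line 6, in comp
ValueError: max() iterable argument is empty
```

Measured positions:

| Object | Centre | Orientation |
|---|---|---|
| Cover 1 | ≈ (592, 315) | long axis 70.5° |
| Cover 2 | ≈ (421, 270) | long axis 102.3° |
| Board | (521, -21) | |
| Tray | (531, -352) | |

The sizes agree with those given.

Plan for each cover:
1. Grip it across its width with the tool tilted -15°, roll it to +75° about the closing axis, and stand it on the board.
2. Re-grip from the other side at -60° and roll it to +30°, which leaves it flat with the open side up.

I'll start with cover 2.

```bash
cat > plan.py <<'E'
from h import *
from scipy.spatial.transform import Slerp
def rot(yaw,tilt): return R.from_euler('z',yaw,degrees=True)*R.from_euler('x',180,degrees=True)*R.from_euler('y',tilt,degrees=True)
def plan(wps):
    """wps: (grasp point xyz, yaw, tilt, hand[, min rows]); prints calls of 8 rows"""
    s=state(); r=R.from_euler('xyz',s['ee_rot'],degrees=True); p=np.array(s['ee_pos']); rows=[]
    g=p-r.apply([0,0,19])
    for w in wps:
        g1=np.array(w[0],float); r1=rot(w[1],w[2]); ang=np.degrees((r.inv()*r1).magnitude())
        n=max(int(np.ceil(max(np.linalg.norm(g1-g)/45,ang/9))),1,w[4] if len(w)>4 else 1)
        sl=Slerp([0,1],R.concatenate([r,r1])); g0=g; rs=r
        for k in range(1,n+1):
            rn=sl(k/n); gn=g0+(g1-g0)*k/n; pn=gn+rn.apply([0,0,19])
            rv=np.round(np.degrees((r.inv()*rn).as_rotvec()),1); t=np.round(r.inv().apply(pn-p),1)
            rows.append([*(rv+0).tolist(),*(t+0).tolist(),w[3]])
            p=p+r.apply(t); r=r*R.from_rotvec(np.radians(rv)); g=p-r.apply([0,0,19])
    while len(rows)%8: rows.append([0]*6+[rows[-1][6]])
    for i in range(0,len(rows),8): print(json.dumps(rows[i:i+8]).replace('.0,',',').replace(' ',''))
E
python3 - <<'E'
from plan import *
plan([((400,-250,220),45,0,1),((480,60,220),85,0,1),((421,270,150),102.3,-15,1),((421,270,70),102.3,-15,1)])
E
```

```text
[[0,0,-3.3,35.4,-25.1,1.4,1],[0,0,-3.2,36.7,-23.1,1.4,1],[0,0,-3.3,38,-21,1.4,1],[0,0,-3.3,39.1,-18.8,1.4,1],[0,0,-3.2,40.1,-16.4,1.4,1],[-0.1,0,-3.3,41,-14.2,1.4,1],[0,0,-3.3,41.8,-11.9,1.4,1],[0,0,-3.3,42.3,-9.4,1.3,1]]
[[0,0,-3.2,42.8,-6.9,1.4,1],[0,0,-5,34.5,-20.3,0,1],[0,0,-5,36.1,-17.3,0,1],[0,0,-5,37.5,-14.1,0,1],[0,0,-5,38.5,-10.7,0,1],[0,0,-5,39.4,-7.3,0.1,1],[0,0,-5,39.8,-3.9,0,1],[0,0,-5,40,-0.4,0,1]]
[[0,0,-5,40,3.1,0,1],[-0.4,-2.5,-2.9,33.2,-12.7,11.6,1],[-0.3,-2.5,-2.8,34.2,-11.1,10.1,1],[-0.4,-2.4,-2.9,35.2,-9.3,8.4,1],[-0.4,-2.5,-2.9,35.9,-7.6,6.9,1],[-0.4,-2.5,-2.9,36.6,-5.7,5.2,1],[-0.3,-2.5,-2.8,37,-3.9,3.5,1],[0,0,0,10.3,0,38.6,1]]
[[0,0,0,10.4,0,38.7,1],[0,0,0,0,0,0,1],[0,0,0,0,0,0,1],[0,0,0,0,0,0,1],[0,0,0,0,0,0,1],[0,0,0,0,0,0,1],[0,0,0,0,0,0,1],[0,0,0,0,0,0,1]]
```

Request:
step_arm(
  steps=[
    [0,0,-3.3,35.4,-25.1,1.4,1],
    [0,0,-3.2,36.7,-23.1,1.4,1],
    [0,0,-3.3,38,-21,1.4,1],
    [0,0,-3.3,39.1,-18.8,1.4,1],
    [0,0,-3.2,40.1,-16.4,1.4,1],
    [-0.1,0,-3.3,41,-14.2,1.4,1],
    [0,0,-3.3,41.8,-11.9,1.4,1],
    [0,0,-3.3,42.3,-9.4,1.3,1],
  ],
)

```text
time_s: 1.1
ee_pos: [373.3, -282.9, 202.5]
ee_rot: [179.9, 0.0, 41.9]
force: [0.3, 0.3, -1.2]
gripper_width: 90.9
gripper_force: 0.0
```

Request:
step_arm(
  steps=[
    [0,0,-3.2,42.8,-6.9,1.4,1],
    [0,0,-5,34.5,-20.3,0,1],
    [0,0,-5,36.1,-17.3,0,1],
    [0,0,-5,37.5,-14.1,0,1],
    [0,0,-5,38.5,-10.7,0,1],
    [0,0,-5,39.4,-7.3,0.1,1],
    [0,0,-5,39.8,-3.9,0,1],
    [0,0,-5,40,-0.4,0,1],
  ],
)

```text
time_s: 2.1
ee_pos: [470.1, 22.0, 200.7]
ee_rot: [180.0, 0.1, 80.1]
force: [-0.7, -0.7, -1.2]
gripper_width: 91.1
gripper_force: 0.0
```

Request:
step_arm(
  steps=[
    [0,0,-5,40,3.1,0,1],
    [-0.4,-2.5,-2.9,33.2,-12.7,11.6,1],
    [-0.3,-2.5,-2.8,34.2,-11.1,10.1,1],
    [-0.4,-2.4,-2.9,35.2,-9.3,8.4,1],
    [-0.4,-2.5,-2.9,35.9,-7.6,6.9,1],
    [-0.4,-2.5,-2.9,36.6,-5.7,5.2,1],
    [-0.3,-2.5,-2.8,37,-3.9,3.5,1],
    [0,0,0,0,0,0,1],
  ],
)

```text
time_s: 3.1
ee_pos: [421.0, 266.7, 129.7]
ee_rot: [-179.8, 15.2, 102.6]
force: [-0.1, -0.9, -0.3]
gripper_width: 91.6
gripper_force: 0.0
```

```bash
python3 - <<'E'
from plan import *
f,s=snap('wrist','w1.png'); print(s['time_s'],s['qpos'].round(1),s['ee_pos'].round(1),s['ee_rot'].round(1))
plan([((421,270,26),102.3,-15,1)])
E
```

```text
3.1 [ 40.   19.4 103.  -14.7  65.6  34.5] [421.  266.7 129.7] [-179.8   15.2  102.6]
[[0,0.1,0,10.6,0.3,39.5,1],[-0.1,0,0.1,10.6,0.2,39.5,1],[0,0.1,0,10.6,0.2,39.5,1],[0,0,0,0,0,0,1],[0,0,0,0,0,0,1],[0,0,0,0,0,0,1],[0,0,0,0,0,0,1],[0,0,0,0,0,0,1]]
```

View pics/w1.png

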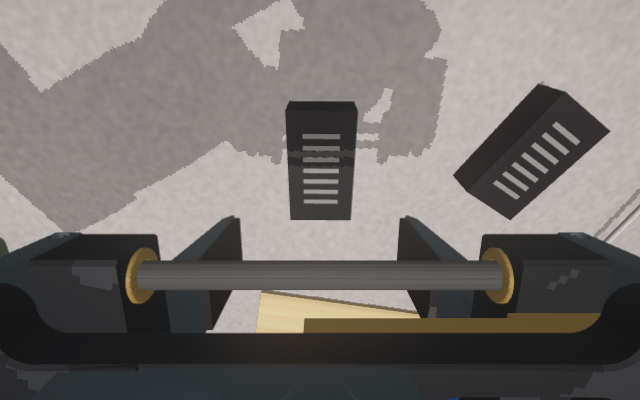

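The wrist view shows cover 2 square between the fingers, its top face spanning roughly (290,110) to (352,219). Next I'll check its centre from those pixels.

```bash
python3 - <<'E'
from plan import *
for q in ((288,111),(356,111),(291,219),(351,219)): print(pix('w1.png',*q,34).round(1))
E
```

```text
[386.7 313.6  34. ]
[437.6 324.8  34. ]
[406.  216.3  34. ]
[460.1 228.4  34. ]
```

Request:
step_arm(
  force=40,
  steps=[
    [0,0,0,10.6,1.5,39.5,1],
    [0,0,0,10.6,0.3,39.5,1],
    [0,0,0,10.6,0.2,39.5,1],
    [0,0,0,0,0,0,1],
    [0,0,0,0,0,0,0],
    [0,0,0,0,0,0,0],
    [0,0,0,0,0,0,0],
    [0,0,0,0,0,0,0],
  ],
)

```text
time_s: 4.15
ee_pos: [423.9, 264.8, 9.1]
ee_rot: [-180.0, 15.1, 102.2]
force: [-1.3, 0.4, 5.9]
gripper_width: 55.8
gripper_force: 40.0
```

```bash
python3 - <<'E'
from plan import *
s=state(); print(s['ee_pos'].round(1),s['gripper_width'],s['gripper_force'])
plan([((422.5,270.5,75),102.3,-15,0),((440,150,190),95,30,0),((460,-30,160),90,75,0),((460,-30,64),90,75,0)])
E
```

```text
[423.9 264.8   9.1] 55.761734242309565 39.99857157468796
[[0,0.1,0,-5.7,-0.1,-23.1,0],[0,0,-0.1,-5.7,-0.1,-23,0],[-0.2,7.5,1.2,-22,-1.4,-13.4,0],[-0.2,7.5,1.3,-20.2,-0.8,-16.6,0],[-0.1,7.5,1.2,-17.8,-0.3,-19.3,0],[-0.2,7.5,1.3,-15.1,0.2,-21.8,0],[-0.2,7.5,1.2,-12.1,0.6,-24,0],[-0.1,7.5,1.3,-9,0.9,-25.6,0]]
[[-0.7,7.5,0.5,-26.1,1,-10.9,0],[-0.7,7.5,0.5,-24.5,1.3,-14.6,0],[-0.7,7.5,0.5,-22.4,1.8,-18,0],[-0.6,7.4,0.6,-19.8,2.2,-21,0],[-0.7,7.5,0.5,-16.9,2.7,-23.7,0],[-0.7,7.5,0.5,-13.7,3.1,-26,0],[0,0,0,-30.9,0,8.3,0],[0,0,0,-30.9,0,8.3,0]]
[[0,0,0,-30.9,0,8.3,0],[0,0,0,0,0,0,0],[0,0,0,0,0,0,0],[0,0,0,0,0,0,0],[0,0,0,0,0,0,0],[0,0,0,0,0,0,0],[0,0,0,0,0,0,0],[0,0,0,0,0,0,0]]
```

Request:
step_arm(
  steps=[
    [0,0,0,-5.7,-0.1,-23.1,0],
    [0,0,0,-5.7,-0.1,-23,0],
    [-0.2,7.5,1.2,-22,-1.4,-13.4,0],
    [-0.2,7.5,1.3,-20.2,-0.8,-16.6,0],
    [-0.1,7.5,1.2,-17.8,-0.3,-19.3,0],
    [-0.2,7.5,1.3,-15.1,0.2,-21.8,0],
    [-0.2,7.5,1.2,-12.1,0.6,-24,0],
    [-0.1,7.5,1.3,-9,0.9,-25.6,0],
  ],
)

```text
time_s: 5.15
ee_pos: [439.1, 158.9, 174.0]
ee_rot: [179.9, -30.2, 94.9]
force: [-0.1, -0.3, -2.2]
gripper_width: 55.7
gripper_force: 40.0
```

Request:
step_arm(
  steps=[
    [-0.7,7.5,0.5,-26.1,1,-10.9,0],
    [-0.7,7.5,0.5,-24.5,1.3,-14.6,0],
    [-0.7,7.5,0.5,-22.4,1.8,-18,0],
    [-0.6,7.4,0.6,-19.8,2.2,-21,0],
    [-0.7,7.5,0.5,-16.9,2.7,-23.7,0],
    [-0.7,7.5,0.5,-13.7,3.1,-26,0],
    [0,0,0,-30.9,0,8.3,0],
    [0,0,0,-30.9,0,8.3,0],
  ],
)

```text
time_s: 6.15
ee_pos: [460.1, -12.5, 88.8]
ee_rot: [179.8, -74.8, 90.0]
force: [-0.4, -0.2, -1.8]
gripper_width: 55.9
gripper_force: 40.0
```

```bash
python3 - <<'E'
from plan import *
f,s=snap('side','s1.png'); print(s['time_s'],s['qpos'].round(1),s['ee_pos'].round(1),s['ee_rot'].round(1),s['gripper_width'])
cv2.imwrite('pics/s1c.png',cv2.resize(f['image'][100:260,230:430],None,fx=3,fy=3,interpolation=2))
plan([((460,-30,59.5),90,75,0)])
E
```

```text
6.15 [-37.4  44.2 110.3  50.2  90.8 -70. ] [460.1 -12.5  88.8] [179.8 -74.8  90. ] 55.896016450582955
[[0,0.3,-0.3,-29.6,0.9,8.5,0],[0,0,0,0,0,0,0],[0,0,0,0,0,0,0],[0,0,0,0,0,0,0],[0,0,0,0,0,0,0],[0,0,0,0,0,0,0],[0,0,0,0,0,0,0],[0,0,0,0,0,0,0]]
```

View pics/s1c.png

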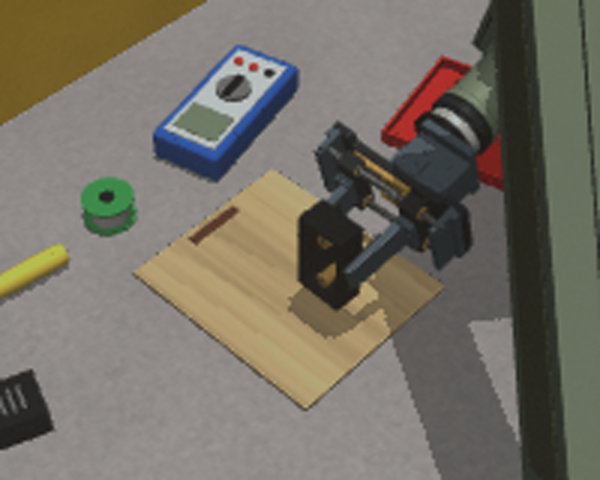

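The side crop shows the open side facing the camera, with brass at about (323,240) and (328,272). That suggests both bosses, which I'll confirm once it is flat. Now I'll stand it on the board.

Request:
step_arm(
  steps=[
    [0,0.2,-0.3,-27.5,0.9,8.5,0],
    [0,0,0,-1.5,0,0,0],
    [0,0,0,-1,0,0.3,0],
    [0,0,0,-1,0,0.3,0],
    [0,0,0,-1,0,0.3,0],
    [0,0,0,0,0,0,0],
    [0,0,0,0,0,0,0],
    [0,0,0,0,0,0,0],
  ],
)

```text
time_s: 7.2
ee_pos: [460.8, -10.8, 57.6]
ee_rot: [178.8, -75.1, 91.2]
force: [-0.7, 0.3, -2.4]
gripper_width: 55.7
gripper_force: 40.0
```

Request:
step_arm(
  steps=[
    [0,0,0,-2.9,0,0.8,0],
    [0,0,0,-1.5,0,0.4,0],
    [0,0,0,-1,0,0.3,0],
    [0,0,0,0,0,0,0],
    [0,0,0,0,0,0,0],
    [0,0,0,0,0,0,0],
    [0,0,0,0,0,0,0],
    [0,0,0,0,0,0,0],
  ],
)

```text
time_s: 8.2
ee_pos: [460.8, -10.7, 52.0]
ee_rot: [178.8, -75.1, 91.2]
force: [0.5, -1.1, -2.6]
gripper_width: 56.0
gripper_force: 40.0
```

Request:
step_arm(
  steps=[
    [0,0,0,-1,0,0.3,0],
    [0,0,0,-0.6,0,0.1,0],
    [0,0,0,0,0,0,0],
    [0,0,0,0,0,0,0.6],
    [0,0,0,0,0,0,1],
    [0,0,0,0,0,0,1],
    [0,0,0,0,0,-30,1],
    [0,0,0,0,0,-45,1],
  ],
)

```text
time_s: 9.2
ee_pos: [460.2, -83.0, 69.9]
ee_rot: [179.1, -75.2, 90.9]
force: [0.2, 0.7, 0.0]
gripper_width: 90.4
gripper_force: 0.0
```

```bash
python3 - <<'E'
from plan import *
f,s=snap('side','s2.png'); print(s['time_s'],s['ee_pos'].round(1),s['ee_rot'].round(1),s['gripper_width'],s['force'])
cv2.imwrite('pics/s2c.png',cv2.resize(f['image'][100:260,230:430],None,fx=3,fy=3,interpolation=2))
plan([((460,-140,200),90,40,1),((460,60,220),90,-60,1),((460,-8,66),90,-60,1)])
E
```

```text
9.2 [460.2 -83.   69.9] [179.1 -75.2  90.9] 90.4400472395262 [0.17228588 0.65072713 0.02637031]
[[0.1,-8.7,0.1,25.1,-0.2,-16.3,1],[0.1,-8.7,0.1,22.3,-0.3,-20.4,1],[0.1,-8.7,0.1,18.9,-0.4,-24,1],[0.1,-8.8,0.1,15.2,-0.4,-27,1],[0,-8.3,0,11.1,0,9.2,1],[0,-8.4,0,12.3,0,7.2,1],[0,-8.3,0,13.2,0,4.8,1],[0,-8.3,0,13.8,-0.1,2.5,1]]
[[0,-8.3,0,14,0,0.1,1],[0,-8.4,0,13.8,0,-2.4,1],[0,-8.3,0,13.4,0,-4.7,1],[0,-8.3,0,12.5,0,-7,1],[0,-8.4,0,11.4,0,-9.2,1],[0,-8.3,0,10,0,-11.1,1],[0,-8.3,0,8.2,-0.1,-12.9,1],[0,-8.4,0,6.3,0,-14.3,1]]
[[0,0,0,24.9,0,34,1],[0,0,0,24.8,0,33.9,1],[0,0,0,24.9,0,34,1],[0,0,0,24.9,0,33.9,1],[0,0,0,0,0,0,1],[0,0,0,0,0,0,1],[0,0,0,0,0,0,1],[0,0,0,0,0,0,1]]
```

View pics/s2c.png

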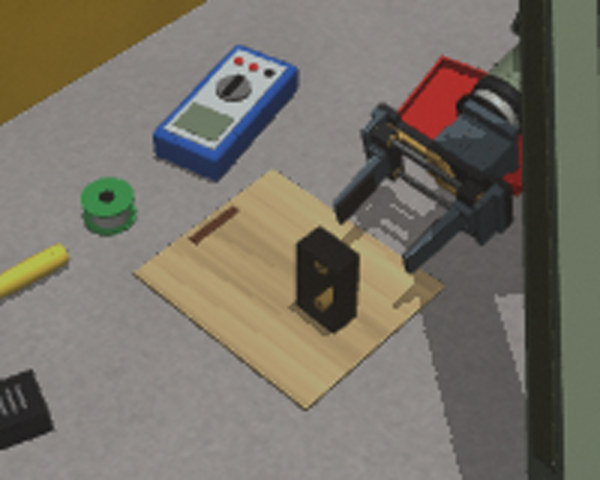

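The cover stands upright on the board with both bosses visible, at (322,268) and (323,297) in the crop. So cover 2 is the good one. Next I'll re-grip it from the +y side.

Request:
step_arm(
  steps=[
    [0.1,-8.7,0.1,25.1,-0.2,-16.3,1],
    [0.1,-8.7,0.1,22.3,-0.3,-20.4,1],
    [0.1,-8.7,0.1,18.9,-0.4,-24,1],
    [0.1,-8.8,0.1,15.2,-0.4,-27,1],
    [0,-8.3,0,11.1,0,9.2,1],
    [0,-8.4,0,12.3,0,7.2,1],
    [0,-8.3,0,13.2,0,4.8,1],
    [0,-8.3,0,13.8,-0.1,2.5,1],
  ],
)

```text
time_s: 10.25
ee_pos: [458.6, -65.7, 187.7]
ee_rot: [-179.8, -6.6, 90.1]
force: [-0.3, 0.5, -0.7]
gripper_width: 90.9
gripper_force: 0.0
```

Request:
step_arm(
  steps=[
    [0,-8.3,0,14,0,0.1,1],
    [0,-8.4,0,13.8,0,-2.4,1],
    [0,-8.3,0,13.4,0,-4.7,1],
    [0,-8.3,0,12.5,0,-7,1],
    [0,-8.4,0,11.4,0,-9.2,1],
    [0,-8.3,0,10,0,-11.1,1],
    [0,-8.3,0,8.2,-0.1,-12.9,1],
    [0,-8.4,0,6.3,0,-14.3,1],
  ],
)

```text
time_s: 11.25
ee_pos: [458.5, 49.4, 210.7]
ee_rot: [-179.6, 60.1, 90.5]
force: [1.5, -0.5, -0.7]
gripper_width: 91.1
gripper_force: 0.0
```

```bash
python3 - <<'E'
from plan import *
s=state(); print(s['time_s'],s['qpos'].round(1),s['ee_pos'].round(1),s['ee_rot'].round(1))
plan([((460,-10,60),90,-60,1)])
E
```

```text
11.25 [ 35.4  27.  103.3 -45.   93.4  51.3] [458.5  49.4 210.7] [-179.6   60.1   90.5]
[[0,0,0.1,25.2,0.5,36.4,1],[0,0,0,25.3,0.4,36.4,1],[0,0,0.1,25.2,0.4,36.4,1],[0,0.1,0.1,25.2,0.4,36.5,1],[0,0,0,0,0,0,1],[0,0,0,0,0,0,1],[0,0,0,0,0,0,1],[0,0,0,0,0,0,1]]
```

Request:
step_arm(
  steps=[
    [0,0,0.1,25.2,0.5,36.4,1],
    [0,0,0.1,25.3,0.4,36.4,1],
    [0,0,0.1,25.2,0.4,36.4,1],
    [0,0,0,25.2,0.4,36.5,1],
    [0,0,0,0,0,0,0],
    [0,0,0,0,0,0,0],
    [0,0,0,0,0,0,0],
    [0,0,0,0,0,0,0],
  ],
)

```text
time_s: 12.25
ee_pos: [460.9, -26.1, 50.9]
ee_rot: [179.7, 59.8, 89.7]
force: [-0.0, 2.5, 3.6]
gripper_width: 56.0
gripper_force: 40.0
```

```bash
python3 - <<'E'
from plan import *
s=state(); print(s['time_s'],s['ee_pos'].round(1),s['ee_rot'].round(1),s['gripper_width'],s['gripper_force'],s['force'])
plan([((460,-10,80),90,-60,0),((460,-20,105),90,-30,0),((460,-25,80),90,30,0),((460,-25,42),90,30,0)])
E
```

```text
12.25 [460.9 -26.1  50.9] [179.7  59.8  89.7] 55.98639574783623 39.99760132050142 [-0.01454045  2.54477276  3.56051447]
[[0.1,-0.2,-0.1,-17.1,-0.9,-9.6,0],[0,7.5,0,-4.2,0,-1.1,0],[0,7.5,0,-4,0,-2,0],[0,7.5,0,-3.7,0,-2.8,0],[0,7.5,0,-3.3,0,-3.6,0],[0,8.6,0,4,0,3.2,0],[0,8.5,0,3.4,0,3.4,0],[0,8.6,0,3,0,3.4,0]]
[[0,8.6,0,2.3,0,3.4,0],[0,8.5,0,1.9,0,3.3,0],[0,8.6,0,1.3,0,3.1,0],[0,8.6,0,0.9,0,2.9,0],[0,0,0,-19.1,0,32.9,0],[0,0,0,0,0,0,0],[0,0,0,0,0,0,0],[0,0,0,0,0,0,0]]
```

Request:
step_arm(
  steps=[
    [0,0,0,-17.1,-0.9,-9.6,0],
    [0,7.5,0,-4.2,0,-1.1,0],
    [0,7.5,0,-4,0,-2,0],
    [0,7.5,0,-3.7,0,-2.8,0],
    [0,7.5,0,-3.3,0,-3.6,0],
    [0,8.6,0,4,0,3.2,0],
    [0,8.5,0,3.4,0,3.4,0],
    [0,8.6,0,3,0,3.4,0],
  ],
)

```text
time_s: 13.25
ee_pos: [458.8, -23.9, 76.0]
ee_rot: [179.9, 3.9, 90.1]
force: [-1.0, -0.6, -2.2]
gripper_width: 56.1
gripper_force: 40.0
```

Request:
step_arm(
  steps=[
    [0,8.6,0,2.3,0,3.4,0],
    [0,8.5,0,1.9,0,3.3,0],
    [0,8.6,0,1.3,0,3.1,0],
    [0,8.6,0,0.9,0,2.9,0],
    [0,0,0,-19.1,0,32.9,0],
    [0,0,0,0,0,0,0],
    [0,0,0,0,0,0,0],
    [0,0,0,0,0,0,0],
  ],
)

```text
time_s: 14.25
ee_pos: [460.1, -15.9, 26.0]
ee_rot: [179.8, -30.1, 90.2]
force: [-0.3, 0.6, -1.1]
gripper_width: 55.6
gripper_force: 40.0
```

Request:
step_arm(
  steps=[
    [0,0,0,-4,0,6.9,0],
    [0,0,0,-1,0,1.7,0],
    [0,0,0,0,0,0,0],
    [0,0,0,0,0,0,0.5],
    [0,0,0,0,0,0,1],
    [0,0,0,0,0,0,1],
    [0,0,0,0,0,-40,1],
    [0,0,0,0,0,-40,1],
  ],
)

```text
time_s: 15.25
ee_pos: [458.9, -56.4, 84.2]
ee_rot: [-179.9, -30.2, 90.0]
force: [0.6, 0.4, -0.6]
gripper_width: 90.6
gripper_force: 0.0
```

```bash
python3 - <<'E'
from plan import *
s=state(); print(s['time_s'],s['ee_pos'].round(1),s['force'])
plan([((450,20,200),85,0,1),((520,200,200),70.5,-15,1),((592.5,315.5,120),70.5,-15,1)])
E
```

```text
15.25 [458.9 -56.4  84.2] [ 0.60877196  0.38247177 -0.58175217]
[[-0.3,-7.6,1.2,28.6,-2.2,-10.8,1],[-0.4,-7.5,1.2,26.8,-2.7,-14.8,1],[-0.3,-7.6,1.3,24.7,-3.2,-18.6,1],[-0.4,-7.5,1.2,21.8,-3.7,-22,1],[0.4,-3,2.9,36.1,10.6,0,1],[0.4,-3,2.9,36.6,8.8,-2.1,1],[0.3,-3,2.8,36.8,6.8,-4,1],[0.4,-2.9,2.9,36.8,4.9,-6.1,1]]
[[0.4,-3,2.9,36.7,3,-8,1],[0,0,0,37.3,7.4,10.7,1],[0,0,0,37.3,7.5,10.7,1],[0,0,0,37.3,7.4,10.8,1],[0,0,0,37.3,7.4,10.7,1],[0,0,0,0,0,0,1],[0,0,0,0,0,0,1],[0,0,0,0,0,0,1]]
```

Request:
step_arm(
  steps=[
    [-0.3,-7.6,1.2,28.6,-2.2,-10.8,1],
    [-0.4,-7.5,1.2,26.8,-2.7,-14.8,1],
    [-0.3,-7.6,1.3,24.7,-3.2,-18.6,1],
    [-0.4,-7.5,1.2,21.8,-3.7,-22,1],
    [0.4,-3,2.9,36.1,10.6,0,1],
    [0.4,-3,2.9,36.6,8.8,-2.1,1],
    [0.3,-3,2.8,36.8,6.8,-4,1],
    [0.4,-2.9,2.9,36.8,4.9,-6.1,1],
  ],
)

```text
time_s: 16.25
ee_pos: [505.1, 161.8, 180.7]
ee_rot: [-179.8, 12.1, 73.3]
force: [0.5, -0.3, 0.9]
gripper_width: 91.4
gripper_force: 0.0
```

Request:
step_arm(
  steps=[
    [0.4,-3,2.9,36.7,3,-8,1],
    [0,0,0,37.3,7.4,10.7,1],
    [0,0,0,37.3,7.5,10.7,1],
    [0,0,0,37.3,7.4,10.8,1],
    [0,0,0,37.3,7.4,10.7,1],
    [0,0,0,0,0,0,1],
    [0,0,0,0,0,0,1],
    [0,0,0,0,0,0,1],
  ],
)

```text
time_s: 17.25
ee_pos: [591.3, 310.3, 102.1]
ee_rot: [179.8, 14.9, 70.4]
force: [-0.5, -1.0, 0.4]
gripper_width: 91.0
gripper_force: 0.0
```

```bash
python3 - <<'E'
from plan import *
f,s=snap('wrist','w2.png'); print(s['time_s'],s['qpos'].round(1),s['ee_pos'].round(1),s['ee_rot'].round(1))
t,_=snap('top','top2.png')
a=f['image']; b=cv2.resize(t['image'][130:255,280:400],(384,400),interpolation=2)
cv2.imwrite('pics/w2c.png',np.hstack([a[:, 120:520],b]))
plan([((592.5,315.5,27),70.5,-15,1)])
E
```

```text
17.25 [31.4 37.3 75.5 -9.6 79.  53.9] [591.3 310.3 102.1] [179.8  14.9  70.4]
[[0,0,0,8.1,-0.3,30.1,1],[0.1,-0.1,-0.1,8.1,-0.3,30.1,1],[0,0,0,8.2,-0.3,30.1,1],[0,0,0,0,0,0,1],[0,0,0,0,0,0,1],[0,0,0,0,0,0,1],[0,0,0,0,0,0,1],[0,0,0,0,0,0,1]]
```

View pics/w2c.png

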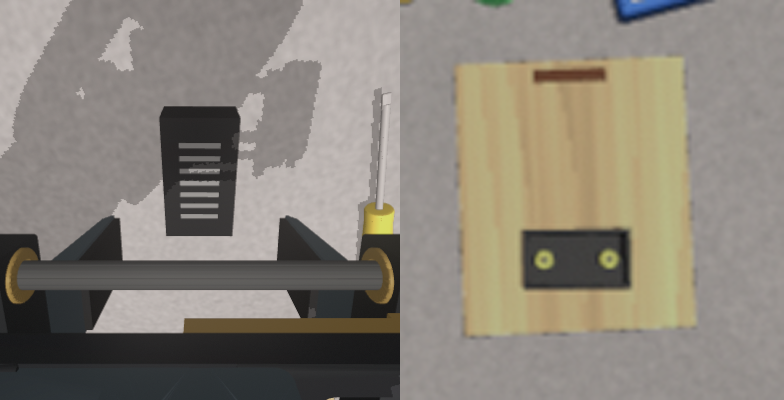

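The top crop shows cover 2 flat on the board, open side up, with both bosses at (544,259) and (609,259). The wrist view shows cover 1 with its top face at full-frame (280..360, 118) to (286..352, 235), and the driver to the right of the fingers.

```bash
python3 - <<'E'
from plan import *
P=[pix('w2.png',*q,34) for q in ((280,117),(360,117),(286,236),(352,236))]; print(np.round(P,1),np.mean(P,0))
for q in ((498,208),(500,95),(480,230)): print('drv',pix('w2.png',*q,10).round(0))
for q in ((253,126),(270,126),(284,126),(221,121)): print('drvtop',pix('top0.png',*q,13).round(0))
E
```

```text
[[585.7 372.5  34. ]
 [637.4 353.9  34. ]
 [550.8 278.1  34. ]
 [603.3 259.2  34. ]] [594.3026112  315.90849728  34.        ]
drv [732. 227.  10.]
drv [740. 328.  10.]
drv [715. 208.  10.]
drvtop [721. 224.  13.]
drvtop [720. 172.  13.]
drvtop [720. 130.  13.]
drvtop [737. 322.  13.]
```

Request:
step_arm(
  steps=[
    [0,0,0,8.1,0.7,30.1,1],
    [0,0,0,8.1,0.4,30.1,1],
    [0,0,0,8.2,0.2,30.1,1],
    [0,0,0,0,0,0,1],
    [0,0,0,0,0,0,0],
    [0,0,0,0,0,0,0],
    [0,0,0,0,0,0,0],
    [0,0,0,0,0,0,0],
  ],
)

```text
time_s: 18.35
ee_pos: [592.8, 310.7, 8.1]
ee_rot: [179.9, 15.0, 70.4]
force: [0.1, -0.1, 2.2]
gripper_width: 55.9
gripper_force: 40.0
```

```bash
python3 - <<'E'
from plan import *
s=state(); print(s['ee_pos'].round(1),s['ee_rot'].round(1),s['gripper_width'],s['gripper_force'],s['force'])
for q in ((343,106),(345,136),(411,125),(400,92)): print('meter',pix('top0.png',*q,26).round(0))
plan([((594,316,80),70.5,-15,0),((575,150,190),80,30,0),((565,-30,160),90,75,0),((565,-30,68),90,75,0)])
E
```

```text
[592.8 310.7   8.1] [179.9  15.   70.4] 55.85531910959364 39.99777987599373 [ 0.1240759  -0.12572733  2.22982768]
meter [776. -51.  26.]
meter [684. -56.  26.]
meter [ 716. -257.   26.]
meter [ 818. -226.   26.]
[[0,0,0,-6.7,-0.3,-25.9,0],[0.1,0,-0.1,-6.7,-0.2,-25.9,0],[0.2,7.5,-1.6,-28.5,6.1,-10.9,0],[0.2,7.5,-1.6,-26.9,5.3,-14.8,0],[0.2,7.4,-1.6,-25,4.4,-18.6,0],[0.3,7.5,-1.6,-22.4,3.6,-22,0],[0.2,7.5,-1.6,-19.5,2.8,-25.1,0],[0.2,7.5,-1.7,-16.1,2.1,-27.7,0]]
[[1.4,7.5,-1,-25.9,3.1,-10.8,0],[1.3,7.4,-1.1,-24.2,2.3,-14.4,0],[1.4,7.5,-1,-22.3,1.4,-17.9,0],[1.3,7.5,-1,-19.8,0.5,-21,0],[1.4,7.5,-1.1,-16.8,-0.3,-23.7,0],[1.3,7.4,-1,-13.7,-1.2,-26,0],[0,0,0,-29.6,0,8,0],[0,0,0,-29.6,0,7.9,0]]
[[0,0,0,-29.6,0,8,0],[0,0,0,0,0,0,0],[0,0,0,0,0,0,0],[0,0,0,0,0,0,0],[0,0,0,0,0,0,0],[0,0,0,0,0,0,0],[0,0,0,0,0,0,0],[0,0,0,0,0,0,0]]
```

Request:
step_arm(
  steps=[
    [0,0,0,-6.7,-0.3,-25.9,0],
    [0.1,0,-0.1,-6.7,-0.2,-25.9,0],
    [0.2,7.5,-1.6,-28.5,6.1,-10.9,0],
    [0.2,7.5,-1.6,-26.9,5.3,-14.8,0],
    [0.2,7.4,-1.6,-25,4.4,-18.6,0],
    [0.3,7.5,-1.6,-22.4,3.6,-22,0],
    [0.2,7.5,-1.6,-19.5,2.8,-25.1,0],
    [0.2,7.5,-1.7,-16.1,2.1,-27.7,0],
  ],
)

```text
time_s: 19.35
ee_pos: [576.3, 158.4, 174.1]
ee_rot: [179.8, -30.2, 80.2]
force: [0.1, -0.1, -2.1]
gripper_width: 56.0
gripper_force: 40.0
```

Request:
step_arm(
  steps=[
    [1.4,7.5,-1,-25.9,3.1,-10.8,0],
    [1.3,7.4,-1.1,-24.2,2.3,-14.4,0],
    [1.4,7.5,-1,-22.3,1.4,-17.9,0],
    [1.3,7.5,-1,-19.8,0.5,-21,0],
    [1.4,7.5,-1.1,-16.8,-0.3,-23.7,0],
    [1.3,7.4,-1,-13.7,-1.2,-26,0],
    [0,0,0,-25,0,6.7,0],
    [0,0,0,0,0,0,0],
  ],
)

```text
time_s: 20.35
ee_pos: [564.8, -12.1, 126.8]
ee_rot: [-179.1, -75.0, 89.1]
force: [-0.6, 0.6, -1.0]
gripper_width: 55.9
gripper_force: 40.0
```

```bash
python3 - <<'E'
from plan import *
f,s=snap('side','s3.png'); print(s['time_s'],s['qpos'].round(1),s['ee_pos'].round(1),s['ee_rot'].round(1),s['gripper_width'])
cv2.imwrite('pics/s3c.png',cv2.resize(f['image'][100:260,230:430],None,fx=3,fy=3,interpolation=2))
plan([((565,-30,58.5),90,75,0)])
E
```

```text
20.35 [-31.8  45.2  96.7  55.7  96.3 -57.9] [564.8 -12.1 126.8] [-179.1  -75.    89.1] 55.91310581964893
[[0,0,0,-36.1,0,9.7,0],[0,0,-0.1,-36.1,0,9.8,0],[0,0,0,0,0,0,0],[0,0,0,0,0,0,0],[0,0,0,0,0,0,0],[0,0,0,0,0,0,0],[0,0,0,0,0,0,0],[0,0,0,0,0,0,0]]
```

View pics/s3c.png

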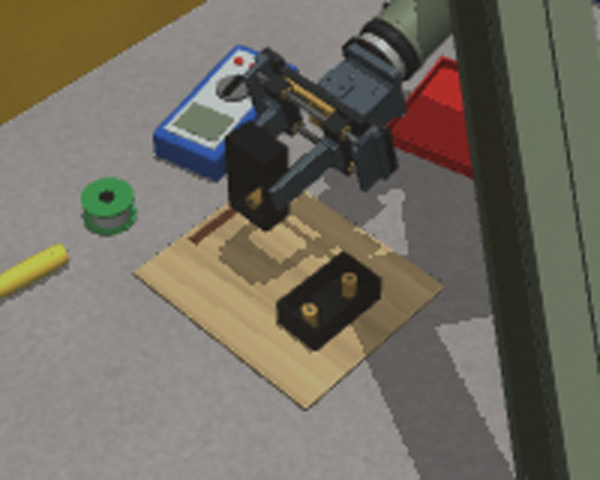

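Cover 1 shows only one boss, the lower one at (256,197), so it is the faulty one. I'll stand it on the board, clear of the good cover.

Request:
step_arm(
  steps=[
    [0,0,0,-36.1,0,9.7,0],
    [0,0,0,-32,0,8.6,0],
    [0,0,0,-3,0,0.8,0],
    [0,0,0,-1,0,0.3,0],
    [0,0,0,0,0,0,0],
    [0,0,0,0,0,0,0],
    [0,0,0,0,0,0,0],
    [0,0,0,0,0,0,0],
  ],
)

```text
time_s: 21.4
ee_pos: [565.2, -11.8, 54.3]
ee_rot: [-180.0, -74.9, 90.0]
force: [0.2, 0.8, -2.5]
gripper_width: 55.8
gripper_force: 40.0
```

Request:
step_arm(
  steps=[
    [0,0,0,-1.5,0,0.4,0],
    [0,0,0,-1,0,0.3,0],
    [0,0,0,-0.5,0,0.1,0],
    [0,0,0,0,0,0,0],
    [0,0,0,0,0,0,0],
    [0,0,0,0,0,0,0],
    [0,0,0,0,0,0,0],
    [0,0,0,0,0,0,0],
  ],
)

```text
time_s: 22.4
ee_pos: [565.1, -11.7, 51.2]
ee_rot: [-180.0, -75.0, 90.0]
force: [-0.3, 0.6, 1.6]
gripper_width: 55.5
gripper_force: 40.0
```

Contact: the force changed from -2.5 to +1.6 N. Releasing and swinging to the other side.

Request:
step_arm(
  steps=[
    [0,0,0,0,0,0,0.5],
    [0,0,0,0,0,0,1],
    [0,0,0,0,0,0,1],
    [0,0,0,0,0,-30,1],
    [0,0,0,0,0,-45,1],
    [0,0,0,0,0,0,1],
    [0,0,0,0,0,0,1],
    [0,0,0,0,0,0,1],
  ],
)

```text
time_s: 23.4
ee_pos: [564.8, -83.0, 70.2]
ee_rot: [-179.7, -75.0, 89.7]
force: [0.3, 0.6, -0.6]
gripper_width: 90.9
gripper_force: 0.0
```

```bash
python3 - <<'E'
from plan import *
s=state(); print(s['time_s'],s['ee_pos'].round(1),s['ee_rot'].round(1),s['gripper_width'],s['force'])
plan([((560,-140,200),90,40,1),((565,60,215),90,-60,1,12),((565,-12,60),90,-60,1)])
E
```

```text
23.4 [564.8 -83.   70.2] [-179.7  -75.    89.7] 90.92005942072434 [ 0.29996542  0.61202896 -0.56079669]
[[0,-8.7,0,24.8,-1.3,-17.6,1],[0,-8.8,0,21.8,-1.2,-21.6,1],[-0.1,-8.7,0,18.2,-1.3,-25.2,1],[0,-8.8,0,14.3,-1.2,-28,1],[0,-8.3,0,10.8,0.4,9.6,1],[0,-8.4,0,12.1,0.4,7.4,1],[0,-8.3,0,13,0.4,5.3,1],[0,-8.3,0,13.7,0.4,2.9,1]]
[[0,-8.4,0,13.9,0.4,0.5,1],[0,-8.3,0,13.9,0.5,-2,1],[0,-8.3,0,13.5,0.4,-4.3,1],[0,-8.4,0,12.6,0.4,-6.6,1],[0,-8.3,0,11.6,0.4,-8.8,1],[0,-8.3,0,10.2,0.4,-10.8,1],[0,-8.4,0,8.5,0.4,-12.5,1],[0,-8.3,0,6.6,0.4,-14.1,1]]
[[0,0,0,24.6,0,35,1],[0,0,0,24.5,0.1,34.9,1],[0,0,0,24.6,0,35,1],[0,0,0,24.5,0,35,1],[0,0,0,0,0,0,1],[0,0,0,0,0,0,1],[0,0,0,0,0,0,1],[0,0,0,0,0,0,1]]
```

Request:
step_arm(
  steps=[
    [0,-8.7,0,24.8,-1.3,-17.6,1],
    [0,-8.8,0,21.8,-1.2,-21.6,1],
    [-0.1,-8.7,0,18.2,-1.3,-25.2,1],
    [0,-8.8,0,14.3,-1.2,-28,1],
    [0,-8.3,0,10.8,0.4,9.6,1],
    [0,-8.4,0,12.1,0.4,7.4,1],
    [0,-8.3,0,13,0.4,5.3,1],
    [0,-8.3,0,13.7,0.4,2.9,1],
  ],
)

```text
time_s: 24.4
ee_pos: [561.2, -70.8, 186.6]
ee_rot: [179.9, -6.4, 90.0]
force: [-0.3, 0.5, -0.5]
gripper_width: 90.9
gripper_force: 0.0
```

Request:
step_arm(
  steps=[
    [0,-8.4,0,13.9,0.4,0.5,1],
    [0,-8.3,0,13.9,0.5,-2,1],
    [0,-8.3,0,13.5,0.4,-4.3,1],
    [0,-8.4,0,12.6,0.4,-6.6,1],
    [0,-8.3,0,11.6,0.4,-8.8,1],
    [0,-8.3,0,10.2,0.4,-10.8,1],
    [0,-8.4,0,8.5,0.4,-12.5,1],
    [0,-8.3,0,6.6,0.4,-14.1,1],
  ],
)

```text
time_s: 25.4
ee_pos: [564.7, 44.2, 205.7]
ee_rot: [180.0, 60.3, 90.0]
force: [0.4, -0.5, 0.2]
gripper_width: 91.6
gripper_force: 0.0
```

```bash
python3 - <<'E'
from plan import *
f,s=snap('side','s4.png'); print(s['time_s'],s['ee_pos'].round(1),s['ee_rot'].round(1),s['qpos'].round(1))
cv2.imwrite('pics/s4c.png',cv2.resize(f['image'][100:260,230:430],None,fx=3,fy=3,interpolation=2))
plan([((565,-12,60),90,-60,1)])
E
```

```text
25.4 [564.7  44.2 205.7] [180.   60.3  90. ] [ 29.7  33.8  91.2 -49.1  93.9  44.5]
[[0,0.1,0.1,23.6,0.3,35.1,1],[0,0.1,0.1,23.5,0.2,35.1,1],[0,0.2,0.1,23.5,0.3,35.1,1],[0.1,0.1,0.1,23.3,0.1,35.2,1],[0,0,0,0,0,0,1],[0,0,0,0,0,0,1],[0,0,0,0,0,0,1],[0,0,0,0,0,0,1]]
```

View pics/s4c.png

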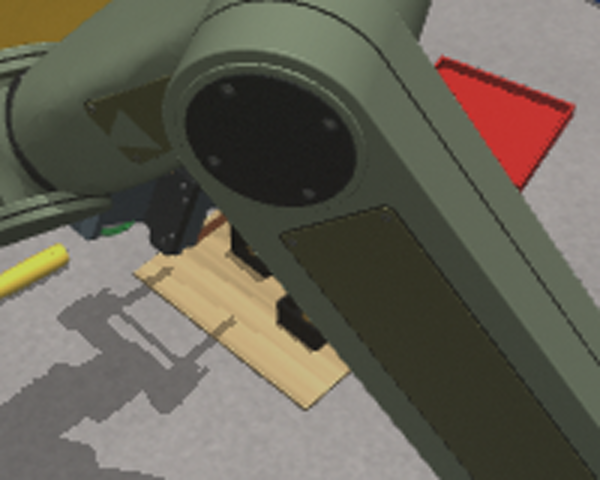

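The arm hides most of the view, but the standing cover's corner is visible at (250,255), so it is still upright. Re-gripping.

Request:
step_arm(
  steps=[
    [0,0.1,0,23.6,0.3,35.1,1],
    [0,0.1,0,23.5,0.2,35.1,1],
    [0,0.2,0,23.5,0.3,35.1,1],
    [0,0.1,0,23.3,0.1,35.2,1],
    [0,0,0,0,0,0,0],
    [0,0,0,0,0,0,0],
    [0,0,0,0,0,0,0],
    [0,0,0,0,0,0,0],
  ],
)

```text
time_s: 26.45
ee_pos: [566.6, -31.1, 55.1]
ee_rot: [179.7, 59.5, 89.7]
force: [-0.1, 2.4, 2.1]
gripper_width: 55.8
gripper_force: 40.0
```

```bash
python3 - <<'E'
from plan import *
s=state(); print(s['time_s'],s['ee_pos'].round(1),s['ee_rot'].round(1),s['gripper_width'],s['gripper_force'],s['force'])
plan([((565,-12,110),90,-60,0),((550,-120,190),80,-10,0),((528,-355,150),56,25,0),((528,-355,60),56,25,0),((528,-355,42),56,25,0)])
E
```

```text
26.45 [566.6 -31.1  55.1] [179.7  59.5  89.7] 55.75769564495133 39.989887895062566 [-0.14364837  2.3651029   2.10590146]
[[0,-0.2,-0.1,-18.9,-0.7,-12.7,0],[0,-0.3,-0.1,-18.9,-0.8,-12.6,0],[1,8.3,1.4,-17.8,-2.8,8.7,0],[1,8.3,1.4,-18.9,-2.2,5.7,0],[1,8.4,1.4,-19.6,-1.5,2.6,0],[0.9,8.3,1.5,-19.8,-1,-0.7,0],[1,8.3,1.4,-19.4,-0.4,-4,0],[1,8.3,1.4,-18.7,0,-7.1,0]]
[[-0.5,5.7,4,-35.6,3.4,13.3,0],[-0.6,5.8,4.1,-36.4,6,9.5,0],[-0.5,5.7,4,-36.6,8.7,5.7,0],[-0.5,5.8,4,-36.4,11.3,2,0],[-0.5,5.7,4,-35.6,13.9,-1.8,0],[-0.6,5.8,4.1,-34.1,16.5,-5.2,0],[0,0,0,-19,0,40.8,0],[0,0,0,-19.1,0,40.7,0]]
[[0,0,0,-7.6,0,16.3,0],[0,0,0,0,0,0,0],[0,0,0,0,0,0,0],[0,0,0,0,0,0,0],[0,0,0,0,0,0,0],[0,0,0,0,0,0,0],[0,0,0,0,0,0,0],[0,0,0,0,0,0,0]]
```

```bash
python3 - <<'E'
from plan import *
plan([((565,-15,110),90,-60,0),((550,-120,190),80,-10,0),((526,-360,150),56,30,0,7),((526,-360,50),56,30,0)])
E
```

```text
[[0,-0.2,-0.1,-19.6,-0.7,-11.4,0],[0,-0.3,-0.1,-19.7,-0.8,-11.3,0],[1,8.3,1.4,-17.5,-2.8,8.3,0],[1,8.3,1.4,-18.6,-2.2,5.3,0],[1,8.4,1.4,-19.3,-1.5,2.2,0],[0.9,8.3,1.5,-19.3,-1.1,-1,0],[1,8.3,1.4,-19.1,-0.4,-4.2,0],[1,8.3,1.4,-18.2,-0.1,-7.3,0]]
[[-0.6,5.6,3.4,-31,2.8,11.5,0],[-0.6,5.7,3.5,-31.7,4.7,8.3,0],[-0.6,5.6,3.4,-32.1,6.7,5,0],[-0.6,5.6,3.5,-32,8.7,1.7,0],[-0.6,5.6,3.4,-31.5,10.7,-1.4,0],[-0.6,5.7,3.5,-30.4,12.7,-4.6,0],[-0.6,5.6,3.4,-29.1,14.7,-7.5,0],[0,0,0,-16.7,0,28.9,0]]
[[0,0,0,-16.6,0,28.8,0],[0,0,0,-16.7,0.1,28.9,0],[0,0,0,0,0,0,0],[0,0,0,0,0,0,0],[0,0,0,0,0,0,0],[0,0,0,0,0,0,0],[0,0,0,0,0,0,0],[0,0,0,0,0,0,0]]
```

Request:
step_arm(
  steps=[
    [0,-0.2,-0.1,-19.6,-0.7,-11.4,0],
    [0,-0.3,-0.1,-19.7,-0.8,-11.3,0],
    [1,8.3,1.4,-17.5,-2.8,8.3,0],
    [1,8.3,1.4,-18.6,-2.2,5.3,0],
    [1,8.4,1.4,-19.3,-1.5,2.2,0],
    [0.9,8.3,1.5,-19.3,-1.1,-1,0],
    [1,8.3,1.4,-19.1,-0.4,-4.2,0],
    [1,8.3,1.4,-18.2,-0.1,-7.3,0],
  ],
)

```text
time_s: 27.45
ee_pos: [548.8, -124.3, 173.0]
ee_rot: [179.9, 9.8, 80.0]
force: [-0.5, 0.1, -1.6]
gripper_width: 55.6
gripper_force: 40.0
```

Request:
step_arm(
  steps=[
    [-0.6,5.6,3.4,-31,2.8,11.5,0],
    [-0.6,5.7,3.5,-31.7,4.7,8.3,0],
    [-0.6,5.6,3.4,-32.1,6.7,5,0],
    [-0.6,5.6,3.5,-32,8.7,1.7,0],
    [-0.6,5.6,3.4,-31.5,10.7,-1.4,0],
    [-0.6,5.7,3.5,-30.4,12.7,-4.6,0],
    [-0.6,5.6,3.4,-29.1,14.7,-7.5,0],
    [0,0,0,-16.7,0,28.9,0],
  ],
)

```text
time_s: 28.45
ee_pos: [530.2, -357.8, 100.8]
ee_rot: [179.7, -29.8, 56.0]
force: [0.4, 0.2, -2.2]
gripper_width: 55.9
gripper_force: 40.0
```

Request:
step_arm(
  steps=[
    [0,0,0,-16.6,0,28.8,0],
    [0,0,0,-16.7,0,28.9,0],
    [0,0,0,0,0,0,0],
    [0,0,0,0,0,0,0],
    [0,0,0,0,0,0,0],
    [0,0,0,0,0,0,0],
    [0,0,0,0,0,0,0],
    [0,0,0,0,0,0,0],
  ],
)

```text
time_s: 29.45
ee_pos: [530.8, -352.8, 32.6]
ee_rot: [-179.9, -29.9, 56.0]
force: [0.4, -0.0, -1.0]
gripper_width: 55.9
gripper_force: 40.0
```

```bash
python3 - <<'E'
from plan import *
s=state(); print(s['time_s'],s['ee_pos'].round(1),s['ee_rot'].round(1),s['gripper_width'],s['gripper_force'],s['force'])
plan([((526,-360,31),56,30.5,0)])
f,s=snap('side','s5.png'); cv2.imwrite('pics/s5c.png',cv2.resize(f['image'][60:220,290:490],None,fx=3,fy=3,interpolation=2))
E
```

```text
29.45 [ 530.8 -352.8   32.6] [-179.9  -29.9   56. ] 55.908384700629256 39.990091463550925 [ 0.38608428 -0.03261533 -1.00117482]
[[-0.1,0.6,0,-8.1,0.1,16.1,0],[0,0,0,0,0,0,0],[0,0,0,0,0,0,0],[0,0,0,0,0,0,0],[0,0,0,0,0,0,0],[0,0,0,0,0,0,0],[0,0,0,0,0,0,0],[0,0,0,0,0,0,0]]
```

View pics/s5c.png

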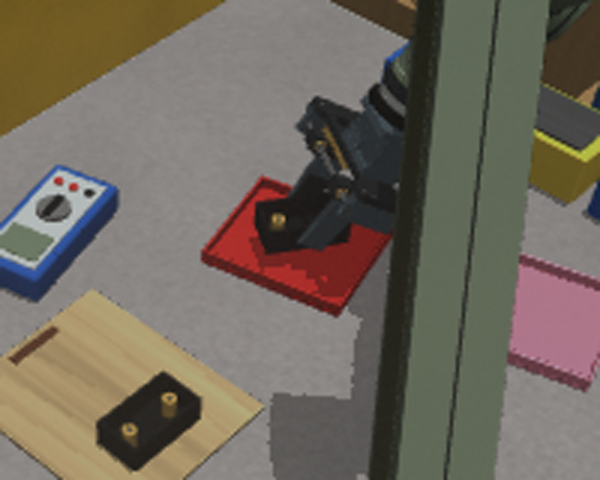

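The faulty cover is open side up above the red tray, with one boss at (278,221). Lowering and releasing.

Request:
step_arm(
  steps=[
    [0,0.6,0,-5.5,0,10.5,0],
    [0,0,0,-2.5,0,5.5,0],
    [0,0,0,0,0,0,0],
    [0,0,0,0,0,0,0],
    [0,0,0,0,0,0,0.5],
    [0,0,0,0,0,0,1],
    [0,0,0,0,0,0,1],
    [0,0,0,0,0,0,1],
  ],
)

```text
time_s: 30.5
ee_pos: [531.4, -351.9, 14.8]
ee_rot: [-179.9, -30.5, 56.0]
force: [-0.3, 0.1, 0.3]
gripper_width: 83.1
gripper_force: 0.0
```

Request:
step_arm(
  steps=[
    [0,0,0,0,0,-25,1],
    [0,0,0,0,0,-45,1],
    [0,0,0,0,0,-50,1],
    [0,0,0,0,0,-50,1],
    [0,0,0,0,0,-50,1],
    [0,0,0,0,0,0,1],
    [0,0,0,0,0,0,1],
    [0,0,0,0,0,0,1],
  ],
)

```text
time_s: 31.5
ee_pos: [469.0, -443.4, 202.5]
ee_rot: [-179.7, -30.6, 55.9]
force: [-0.2, 0.5, -0.1]
gripper_width: 90.9
gripper_force: 0.0
```

```bash
python3 - <<'E'
from h import *
f,s=snap('top','top3.png'); print(s['time_s'],s['ee_pos'].round(1),s['force'])
g,s=snap('side','s6.png')
cv2.imwrite('pics/end.png',np.hstack([cv2.resize(f['image'][90:250,200:500],(400,213),interpolation=2),cv2.resize(g['image'][90:250,190:490],(400,213),interpolation=2)]))
E
```

```text
31.5 [ 469.  -443.4  202.5] [-0.16960164  0.52514162 -0.05568738]
```

View pics/end.png

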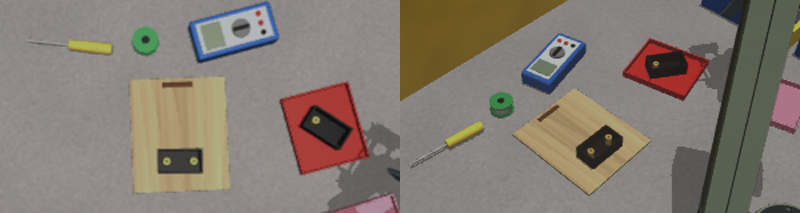

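Both covers lie flat with the open side up. The two-boss cover is on the board at (180,161) and the one-boss cover is inside the red tray at (326,128). The meter, spool and driver look undisturbed, and the gripper is clear.

```bash
python3 -c "
from workcell import *
print(job_done())"
```

```text
the job is handed in; nothing more can be done
None
```

The job is handed in, with no verdict returned: the cover with both bosses lies open side up on the board, the cover missing a boss lies open side up in the red tray, the meter, spool and driver look undisturbed, and the gripper is open and clear.

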